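# Press the axle cap onto the wire reel's stand

## Task

The empty antenna-wire reel on the table has lost its axle cap. Pick up the smaller of the two steel caps, put it over the top of the reel's axle and press it slowly straight down, feeling the force, until the cap has pushed the reel fully down against its seat; its teeth then hold it there when you let go. Stop as soon as the reel is down (more than about 30 N between cap and hub cracks the hub), and do not disturb the larger cap, the bottle or the Morse key.

Things in the scene. Friction and masses are not known exactly. Their poses are not given: they have to be found in the camera images.
- cap_center (a point): Axle cap (push nut): round steel cup, mouth down on the table, 30 mm across, 32 high, about 125 g; point at its centre, 16 mm above its underside; z is its axis, up. The axle can enter 28 mm. Mouth 23 mm wide; six spring teeth 9 mm up leave an 8 mm circle, open as it is pressed down the axle (6 to 12 N) and hold it where it is left. Yaw is free. It and the larger cap may swap places.
- axle_tip (a point): Tip, 125 mm above the table, of the plain upright steel axle, 10 mm thick with a round end, on which the reel rides; z is up along the axle. The reel's black hub, 36 mm across, on whose top the cap's rim comes to bear, stands 10 mm above the upper flange. Before pressing its top is 12 to 22 mm below the axle's tip, differing each time and not measured.
- reel (a joint): How far the reel is pushed down against its spring, in m: 0 all the way up (as found), 0.005 hard against its seat. It pushes back with 1 N at 0, 3 N at 0.005, where it stops dead. Pressing slowly on the cap one feels 6 to 12 N while the teeth slide, 7 to 14 N while the reel goes down, then a steady steep rise when it is fully down; 15 to 18 N in all is enough.
- big_cap_center (a point): The larger cap, to be left alone: the same shape, 48 mm across and 38 mm high. The point is its centre, 19 mm above its underside.
- pill_bottle: Amber bottle with a white lid, 40 mm across and 75 mm high, to be left alone. Origin at the centre of its underside.
- key: Morse key on a dark steel base 85 x 60 mm, 40 mm high, to be left alone. Origin at the centre of its underside.
- stand: The reel's stand: grey base plate 150 mm square, 16 mm thick, fixed to the table; origin at the centre of its underside, z up, the axle rising from its middle. The reel on it has two round grey flanges 116 mm across on a drum.
Not all that is in view belongs to the job. Leave any green or pink look-alike of the stand alone. What is shaped like the part that bears cap_center but turquoise is not meant.

How it is judged:
By the outcome, as a careful person would: the job done as asked, in the order asked, and still so for the second after the job is handed in, with the robot touching nothing.
It also fails if it takes over 48 s, if anything falls off the work surface, if the arm or the gripper's body presses on something with over 40 N, if the wrist force passes 120 N, or if a joint passes its speed limit or range.

## Robot

A 7-joint arm with a two-finger parallel gripper is mounted at the origin on the work surface. World frame = base frame: x ahead of the robot, y to its left, z up, the work surface at z = 0. Lengths are in m, angles in rad, forces in N, time in s.
With the tool pointing down it reaches from about 0.4 to 0.85 m from the base axis. Payload 10.4 kg.
Tool frame: the origin (TCP) lies at the very end of the fingers, on their centre line; the grasp point (between the pads) lies 19 mm behind it; z points along the fingers, y is the line along which they close (so a half turn about z gives the same grasp; the last joint's range is limited). The gripper opens to 85 mm and grips with 20 to 120 N. Pads are 22 mm wide; open, the fingers measure 114 mm over their backs; the gripper's body (76 mm by 85 mm) begins 54 mm behind the grasp point. The pads swing forward as they close: fully open they stand 13 mm farther back than shut.
Start: joints at [-1.186, 0.332, -0.065, 1.46, 0.022, 1.35, -0.088], TCP at [0.248, 0.574, 0.231] pointing down, gripper open.
Joint ranges: [-2.6, 2.6], [-0.5, 2.12], [-1.47, 1.34], [0.16, 2.42], [-1.27, 4.41], [0.06, 2.06], [-2.6, 2.6]. Speed limits (rad/s): [2.22, 2.22, 2.79, 2.79, 3.14, 3.14, 3.14].

## Interface

Orientations are given as a unit quaternion [x, y, z, w].
In Python, from workcell import * gives the robot as it stands.
- The arm moves only by the tool step_arm, never from a script. Its argument "commands" is one flat list of numbers, 7 for each row, row after row: the finger opening in mm, from 0 to 85.4, then the shift along the world's x, y, z as a fraction of full scale, then the turn, a rotation vector about the world's x, y, z as a fraction of full scale. A call has exactly 10 rows; each row is the pose to reach, as a shift and turn from the pose commanded when the call began, turning the shorter way round; what a row does not reach only later rows make up. Full scale, the value 1, is 0.6 m for a shift and pi rad for a turn. A row lasts 1/8 s, in which the tool goes at most 62.5 mm and 10.7 degrees, less where a joint would pass 70% of its speed; a pose out of reach is approached as far as the arm can. A call with a number of a shift or a turn outside -1 to 1 is refused whole. A call with a gripper value outside its range is refused whole. The fingers move at their own pace and stop on an object; "squeeze" is the grip in N (left out, the last holds). Time passes only in rows, so rows that repeat a pose let the fingers close, or fill a call up. It gives the time, the measured TCP pose, the force, the opening and the grip force at its end, in the units of the state.
- get_obs(): the state, without advancing time (a new reading comes with each control period).
- camera(name): name is "scene" or "top" or "wrist"; returns the picture (384x512x3 uint8, red, green, blue); there is no depth.
- camera_params(name): a dict with "mtx" (3x3 intrinsics, pixels), "extrinsics" (4x4, takes a point from world to camera coordinates); the wrist camera has in their place "tool_from_camera" (4x4, takes a point from camera to tool coordinates, whose origin is the TCP and whose axes are the flange's). Camera axes: x right, y down, z forward; pixel columns grow to the right and rows downward; lengths in m; the calibration is good to about 2 mm. A picture is of the moment at which its call begins: read the wrist's pose just before it. camera_params takes no time and is no camera call.
- hand_in(): hands the job in; it is judged then, once.
The state is a dict: "clock": time; "joint_pos": joint angles; "joint_velocities": joint speeds; "tau": joint torques, N m; "position": TCP position; "ee_rot": TCP orientation; "ft_force": force on the tool from outside, world axes, zero at the start; "torque": the same for the moment, N m; "grip_width": opening from 0.0 (shut) to 1.0 (fully open); "grasp_force": force on a finger pad.
Only numpy, scipy, OpenCV 4.12 (cv2) and the standard library are available. Lean on these libraries where they do the work, as an engineer would, in place of code of your own. Each camera call takes 0.05 s, during which the arm holds its last target. There are 200 camera calls.

## Working session

There is one attempt and no reset: what is moved stays moved. The work goes in short steps, Python scripts to look and compute and a tool call to move; the robot and the scene stay as the last step left them, time stands still between calls to the robot, and variables do not carry over. Pictures are saved under pics/ and viewed, at most 10 in all, crops included, and the job is handed in when it is done.

Besides the shell and the picture viewer there is one more tool, called after ">>>" by a JSON object that holds its "fn" and its "kwargs". step_arm: Moves the arm, as the interface text tells. Its arguments: {"type":"object","properties":{"commands":{"type":"array","items":{"type":"number"}},"squeeze":{"type":"number"}},"required":["commands"]}

```bash
mkdir -p pics; python3 - <<'E'
from workcell import *
import cv2,numpy as np
o=get_obs();print(o)
for n in("scene","top"):
    im=camera(n);cv2.imwrite(f"pics/{n}1.png",im[:,:,::-1]);p=camera_params(n);print(n,p)
print(camera_params("wrist"))
E
```

```text
{'clock': 0.0, 'joint_pos': array([-1.18563701,  0.33287881, -0.06467899,  1.46095768,  0.02160886,
        1.34989749, -0.08848928]), 'joint_velocities': array([ 0.00053818,  0.00061793, -0.00050986,  0.00024793, -0.00094411,
       -0.00063157,  0.00109148]), 'tau': array([-2.73621472e-04, -6.25425982e+01,  4.88485862e-02, -3.91615534e+01,
        1.59957289e-02,  9.81831254e-03,  1.38171151e-05]), 'position': array([0.24771402, 0.57339814, 0.23050374]), 'ee_rot': array([ 2.02463173e-01,  9.79289610e-01, -7.15110225e-04, -1.05450016e-04]), 'ft_force': array([-0.03172713, -0.34915615,  0.29012346]), 'torque': array([-0.00356843,  0.03271578,  0.03497878]), 'grasp_force': 0.0, 'grip_width': 1.0036092418034295}
scene {'mtx': array([[428.16102824,   0.        , 263.37278991],
       [  0.        , 428.16102824, 194.36420131],
       [  0.        ,   0.        ,   1.        ]]), 'extrinsics': array([[ 0.71442832,  0.69968599, -0.00563014, -0.42862418],
       [ 0.38148159, -0.39623951, -0.83514432, -0.11300351],
       [-0.58656967,  0.59450296, -0.55000205,  1.4476065 ],
       [ 0.   
[... 300 characters left out ...]
0.99083516,  0.02818606, -0.13210313,  0.59000565],
       [ 0.1328024 ,  0.0245684 , -0.99083799,  1.20562821],
       [ 0.        ,  0.        ,  0.        ,  1.        ]])}
{'mtx': array([[279.02973329,   0.        , 254.37846475],
       [  0.        , 279.02973329, 190.59164954],
       [  0.        ,   0.        ,   1.        ]]), 'tool_from_camera': array([[ 4.42473627e-04, -9.54435194e-01, -2.98417937e-01,
         7.57138796e-02],
       [ 9.99999863e-01,  5.05928280e-04, -1.35387942e-04,
         3.81647131e-04],
       [ 2.80197090e-04, -2.98417836e-01,  9.54435287e-01,
        -1.44091442e-01],
       [ 0.00000000e+00,  0.00000000e+00,  0.00000000e+00,
         1.00000000e+00]])}
```

View pics/scene1.png

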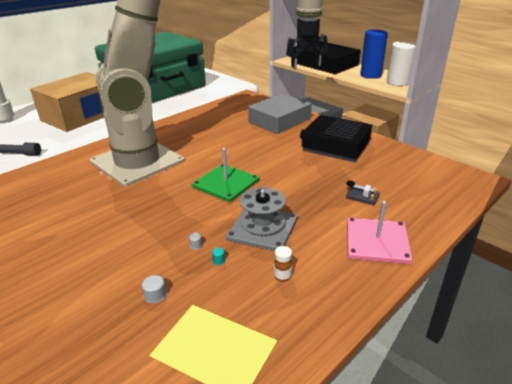

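View pics/top1.png

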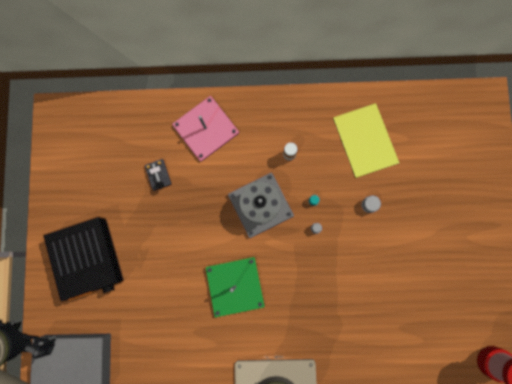

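Candidates: a grey small cap (scene 195,241; top 316,228), a grey larger cap (scene 153,289; top 372,204) and a turquoise look-alike (scene 218,256; top 314,200). The small grey one fits. I'll confirm it in one enlarged crop.

```bash
python3 - <<'E'
import cv2,numpy as np
s=cv2.imread("pics/scene1.png");t=cv2.imread("pics/top1.png")
a=cv2.resize(s[180:310,135:305],None,fx=4,fy=4,interpolation=cv2.INTER_CUBIC)   #680x520
b=cv2.resize(t[165:245,220:390],None,fx=4.5,fy=4.5,interpolation=cv2.INTER_CUBIC)
cv2.imwrite("pics/a.png",a);cv2.imwrite("pics/b.png",b)
E
```

```text
(no output)
```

View pics/a.png

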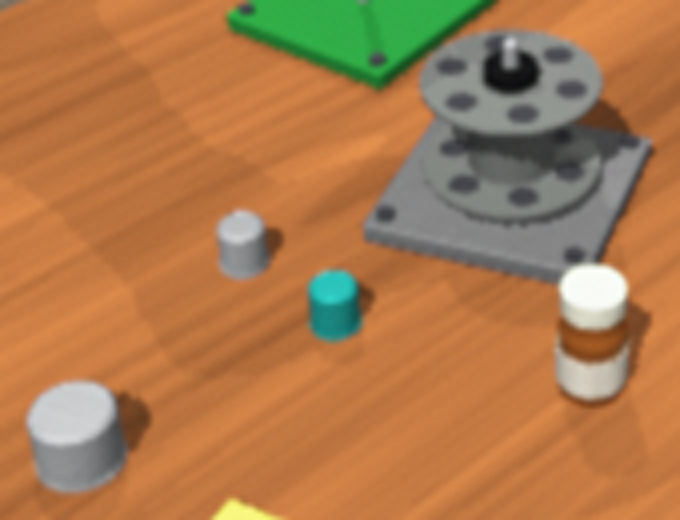

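View pics/b.png

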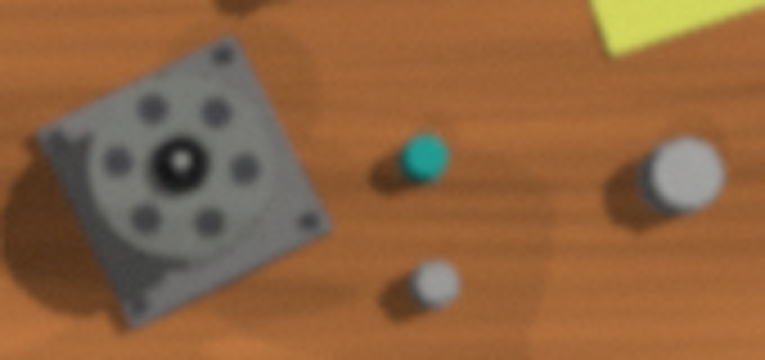

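The crops confirm it: plain steel small cap at a(241,225)/b(437,283), turquoise at a(334,288)/b(425,157), large cap at a(73,412)/b(686,174), axle tip at a(511,38)/b(181,160). Triangulating these.

```bash
cat > h.py <<'E'
from workcell import *
import numpy as np,cv2
from scipy.spatial.transform import Rotation as R
def tri(pa,pb):
    P=[camera_params(n)["mtx"]@camera_params(n)["extrinsics"][:3] for n in("scene","top")]
    X=cv2.triangulatePoints(P[0],P[1],np.float64(pa).reshape(2,1),np.float64(pb).reshape(2,1));return (X[:3]/X[3]).ravel()
def wcam():
    o=get_obs();T=np.eye(4);T[:3,:3]=R.from_quat(o["ee_rot"]).as_matrix();T[:3,3]=o["position"]
    p=camera_params("wrist");return T@p["tool_from_camera"],p["mtx"],o
def onplane(T,K,M,z):
    uv=None
def ray(C,K,px,z):
    d=C[:3,:3]@np.linalg.inv(K)@[px[0],px[1],1];return C[:3,3]+d*(z-C[2,3])/d[2]
E
python3 - <<'E'
from h import *
a=lambda u,v:(135+(u+.5)/4-.5,180+(v+.5)/4-.5)
b=lambda u,v:(220+(u+.5)/4.5-.5,165+(v+.5)/4.5-.5)
C=np.linalg.inv(camera_params("top")["extrinsics"]);K=camera_params("top")["mtx"]
D=np.linalg.inv(camera_params("scene")["extrinsics"]);KD=camera_params("scene")["mtx"]
for n,pa,pb,z in(("cap top",(241,225),(437,283),.032),("turq",(334,288),(425,157),.032),("big",(73,412),(686,174),.038),("tip",(511,38),(181,160),.125)):
    print(n,tri(a(*pa),b(*pb)),ray(C,K,b(*pb),z),ray(D,KD,a(*pa),z))
E
```

```text
cap top [ 0.49182837 -0.13459569  0.02976817] [ 0.49075321 -0.13562723  0.032     ] [ 0.49523985 -0.1350159   0.032     ]
turq [ 0.57539288 -0.13073986  0.0264406 ] [ 0.57369687 -0.1313945   0.032     ] [ 0.58157455 -0.13345398  0.032     ]
big [ 0.55823043 -0.29957364  0.03389868] [ 0.55706599 -0.2996382   0.038     ] [ 0.56311363 -0.30057025  0.038     ]
tip [0.5662676  0.02926235 0.12480727] [0.56496465 0.02785599 0.125     ] [0.56751128 0.03058786 0.125     ]
```

>>> {"fn": "step_arm", "kwargs": {"commands": [55,0.03,-0.09,0,0,0,0,55,0.067,-0.193,0,0,0,0,55,0.1,-0.29,0,0,0,0,55,0.133,-0.387,0,0,0,0,55,0.167,-0.483,0,0,0,0,55,0.2,-0.58,0,0,0,0,55,0.233,-0.677,0,0,0,0,55,0.267,-0.773,0,0,0,0,55,0.3,-0.87,0,0,0,0,55,0.333,-0.967,0,0,0,0], "squeeze": 80}}

```text
clock: 1.35
position: [0.4478, -0.0084, 0.2313]
ee_rot: [0.202, 0.979, 0.0, 0.0]
ft_force: [1.1, 0.7, 0.5]
grip_width: 0.64
grasp_force: 0.0
```

>>> {"fn": "step_arm", "kwargs": {"commands": [55,0.025,-0.07,-0.05,0,0,0,55,0.05,-0.14,-0.1,0,0,0,55,0.073,-0.211,-0.14,0,0,0,55,0.073,-0.211,-0.168,0,0,0,55,0.073,-0.211,-0.168,0,0,0,55,0.073,-0.211,-0.168,0,0,0,55,0.073,-0.211,-0.168,0,0,0,55,0.073,-0.211,-0.168,0,0,0,55,0.073,-0.211,-0.168,0,0,0,55,0.073,-0.211,-0.168,0,0,0]}}

```text
clock: 2.6
position: [0.4915, -0.1329, 0.1307]
ee_rot: [0.202, 0.979, 0.0, 0.0]
ft_force: [0.4, 0.1, -0.1]
grip_width: 0.644
grasp_force: 0.0
```

```bash
python3 - <<'E'
from h import *
C,K,o=wcam();im=camera("wrist");np.savez("w1.npz",C=C,K=K);print(o["position"],o["grip_width"])
cv2.imwrite("pics/w1.png",im[:,:,::-1])
E
```

```text
[ 0.49151941 -0.13292176  0.13065108] 0.643842091614195
```

View pics/w1.png

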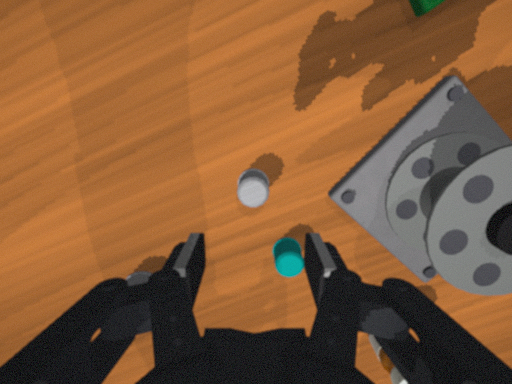

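The wrist picture shows the small cap's top disc near (253,192), midway between the fingers (column about 255), with the turquoise one at (289,258).

```bash
python3 - <<'E'
from h import *
d=np.load("w1.npz");im=cv2.imread("pics/w1.png")
print(ray(d["C"],d["K"],(253,192),.032), ray(d["C"],d["K"],(289,262),.032))
c=cv2.cvtColor(im[160:220,225:285],cv2.COLOR_BGR2HSV)
m=((c[...,1]<50)&(c[...,2]>150)).astype(np.uint8)
n,l,s,ce=cv2.connectedComponentsWithStats(m);i=1+s[1:,4].argmax();print(s[i],ce[i]+[225,160]);px=ce[i]+[225,160]
print(ray(d["C"],d["K"],px,.032))
E
```

```text
[ 0.49258546 -0.13434766  0.032     ] [ 0.57350128 -0.13051867  0.032     ]
[ 12  20  30  27 615] [252.04552846 193.15447154]
[ 0.49325623 -0.13558892  0.032     ]
```

>>> {"fn": "step_arm", "kwargs": {"commands": [55,0.0025,-0.0035,-0.05,0,0,0,55,0.0025,-0.0035,-0.1,0,0,0,55,0.0025,-0.0035,-0.15,0,0,0,55,0.0025,-0.0035,-0.185,0,0,0,55,0.0025,-0.0035,-0.2,0,0,0,55,0.0025,-0.0035,-0.21,0,0,0,55,0.0025,-0.0035,-0.21,0,0,0,40,0.0025,-0.0035,-0.21,0,0,0,32,0.0025,-0.0035,-0.21,0,0,0,20,0.0025,-0.0035,-0.21,0,0,0]}}

```text
clock: 3.9
position: [0.4934, -0.1351, 0.0054]
ee_rot: [0.202, 0.979, 0.0, 0.0]
ft_force: [-2.9, 1.1, 8.0]
grip_width: 0.327
grasp_force: 78.2
```

>>> {"fn": "step_arm", "kwargs": {"commands": [20,0.0,0.0,0.0,0,0,0,20,0.0,0.0,0.05,0,0,0,20,0,0,0.12,0,0,0,20,0.0,0.0,0.2,0,0,0,20,0.02,0.03,0.283,0,0,0,20,0.07,0.1,0.283,0,0,0,20,0.12,0.17,0.283,0,0,0,20,0.165,0.227,0.283,0,0,0,20,0.183,0.247,0.283,0,0,0,20,0.183,0.247,0.283,0,0,0]}}

```text
clock: 5.15
position: [0.6027, 0.0133, 0.174]
ee_rot: [0.202, 0.979, -0.0, -0.0]
ft_force: [0.2, -0.3, -0.7]
grip_width: 0.328
grasp_force: 79.3
```

```bash
python3 - <<'E'
from h import *
C,K,o=wcam();im=camera("wrist");np.savez("w2.npz",C=C,K=K);print(o)
cv2.imwrite("pics/w2.png",cv2.resize(im[90:340,130:400,::-1],None,fx=2.4,fy=2.4,interpolation=cv2.INTER_CUBIC))
cv2.imwrite("pics/w2full.png",im[:,:,::-1])
E
```

```text
{'clock': 5.15, 'joint_pos': array([-0.58049437,  0.35658637,  0.60422798,  1.62657506, -0.21167138,
        1.22550776,  1.23045399]), 'joint_velocities': array([ 2.07796673e-02, -2.93175285e-02,  3.35550135e-02,  3.08181970e-02,
        1.66328389e-02,  2.52470678e-05,  5.84649014e-03]), 'tau': array([ -1.82655897, -52.70470619,   7.31972963, -38.5831511 ,
        -0.36865018,  -0.06012463,  -0.15329096]), 'position': array([0.60274533, 0.01331446, 0.1739753 ]), 'ee_rot': array([ 2.02004526e-01,  9.79384476e-01, -3.83572490e-04, -2.67919160e-04]), 'ft_force': array([ 0.22369256, -0.26245359, -0.68941919]), 'torque': array([-0.03945163, -0.00844753,  0.04560184]), 'grasp_force': 79.25323619507253, 'grip_width': 0.32831707324377407}
```

View pics/w2.png

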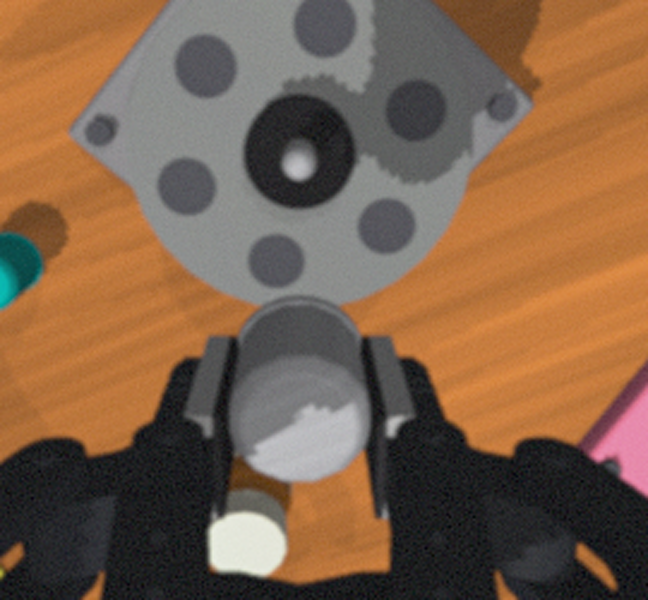

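The crop shows the cap level between the pads, with its top disc centred near (300.5,419) and its lower rim's front edge at (300,296). The axle's round end is at (298.5,164), inside the black hub.

```bash
python3 - <<'E'
from h import *
d=np.load("w2.npz");C,K=d["C"],d["K"]
f=lambda u,v:(130+(u+.5)/2.4-.5,90+(v+.5)/2.4-.5)
tcp=np.array([.6027,.0133,.174])
B=np.array([[-.918,.3965],[.3965,.918]])  # tool x, tool y in world
u0=tcp[2]-.0054
t=ray(C,K,f(298.5,164),.120)
for zz in(.0,.001,-.002):
  top=ray(C,K,f(300.5,419),u0+.032+zz); print("cap top",top,"in tool xy",B@(top-tcp)[:2])
near=ray(C,K,f(300,296),u0);print("rim near edge in tool",B@(near-tcp)[:2],"expect 0.015")
print("tip",t)
for hz in(.102,.105,.108,.111): print("hub r",hz,np.linalg.norm(ray(C,K,f(244,152),hz)-ray(C,K,f(356,152),hz)),ray(C,K,f(300,152),hz))
E
```

```text
cap top [0.60130819 0.01465504 0.2006    ] in tool xy [0.00181496 0.00069207]
cap top [0.60073073 0.01490237 0.2016    ] in tool xy [0.00244313 0.00069016]
cap top [0.60246311 0.01416037 0.1986    ] in tool xy [0.0005586  0.00069589]
rim near edge in tool [0.01540244 0.00056845] expect 0.015
tip [0.5676286  0.02853573 0.12      ]
hub r 0.102 0.03633503702398539 [0.56731148 0.02916004 0.102     ]
hub r 0.105 0.03583060407425844 [0.56684152 0.02936211 0.105     ]
hub r 0.108 0.035326171124531444 [0.56637157 0.02956418 0.108     ]
hub r 0.111 0.03482173817480445 [0.56590162 0.02976625 0.111     ]
```

>>> {"fn": "step_arm", "kwargs": {"commands": [20,-0.03,0.013,0,0,0,0,20,-0.0582,0.0245,0,0,0,0,20,-0.0582,0.0245,-0.03,0,0,0,20,-0.0582,0.0245,-0.05,0,0,0,20,-0.0582,0.0245,-0.06,0,0,0,20,-0.0582,0.0245,-0.067,0,0,0,20,-0.0582,0.0245,-0.073,0,0,0,20,-0.0582,0.0245,-0.079,0,0,0,20,-0.0582,0.0245,-0.0843,0,0,0,20,-0.0582,0.0245,-0.0843,0,0,0]}}

```text
clock: 6.45
position: [0.5677, 0.0278, 0.1236]
ee_rot: [0.202, 0.979, 0.0, -0.0]
ft_force: [-0.6, -0.8, -1.1]
grip_width: 0.333
grasp_force: 79.3
```

```bash
python3 - <<'E'
from h import *
o=get_obs();print(o["ft_force"],o["torque"],o["position"])
a=camera("scene")[170:260,215:315,::-1];b=camera("wrist")[90:340,130:400,::-1]
a=cv2.resize(a,(400,360),interpolation=cv2.INTER_CUBIC);b=cv2.resize(b,(389,360),interpolation=cv2.INTER_CUBIC)
cv2.imwrite("pics/s3.png",np.hstack([a,b]))
E
```

```text
[-0.58004861 -0.77773726 -1.12476053] [ 0.02213642  0.02612439 -0.00988011] [0.56772627 0.0278273  0.12356755]
```

View pics/s3.png

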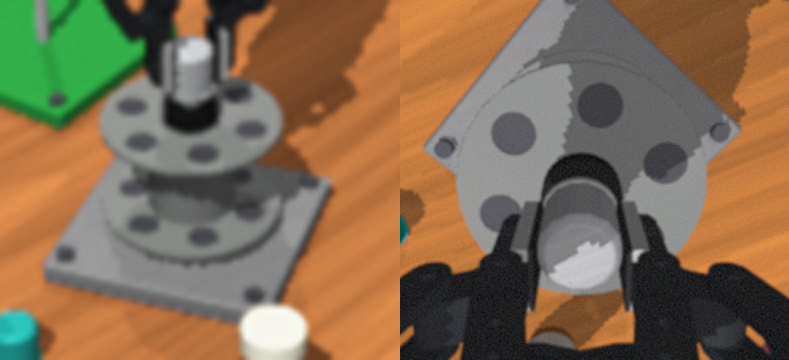

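The cap hangs concentric over the hub with the axle inside its mouth and no contact force. Pressing starts now.

>>> {"fn": "step_arm", "kwargs": {"commands": [20,0,0,-0.001,0,0,0,20,0,0,-0.002,0,0,0,20,0,0,-0.003,0,0,0,20,0,0,-0.004,0,0,0,20,0,0,-0.005,0,0,0,20,0,0,-0.006,0,0,0,20,0,0,-0.007,0,0,0,20,0,0,-0.008,0,0,0,20,0,0,-0.009,0,0,0,20,0,0,-0.01,0,0,0]}}

```text
clock: 7.8
position: [0.568, 0.0282, 0.118]
ee_rot: [0.202, 0.979, 0.0, 0.0]
ft_force: [-2.8, 2.4, 3.4]
grip_width: 0.331
grasp_force: 79.9
```

>>> {"fn": "step_arm", "kwargs": {"commands": [20,0,0,-0.0005,0,0,0,20,0,0,-0.001,0,0,0,20,0,0,-0.0015,0,0,0,20,0,0,-0.002,0,0,0,20,0,0,-0.0025,0,0,0,20,0,0,-0.003,0,0,0,20,0,0,-0.0035,0,0,0,20,0,0,-0.004,0,0,0,20,0,0,-0.0045,0,0,0,20,0,0,-0.005,0,0,0]}}

```text
clock: 9.05
position: [0.5677, 0.0278, 0.1146]
ee_rot: [0.202, 0.979, 0.0, -0.0]
ft_force: [-0.3, 4.0, 3.2]
grip_width: 0.332
grasp_force: 79.7
```

>>> {"fn": "step_arm", "kwargs": {"commands": [20,0,0,-0.0004,0,0,0,20,0,0,-0.0008,0,0,0,20,0,0,-0.0012,0,0,0,20,0,0,-0.0016,0,0,0,20,0,0,-0.002,0,0,0,20,0,0,-0.0024,0,0,0,20,0,0,-0.0028,0,0,0,20,0,0,-0.0032,0,0,0,20,0,0,-0.0036,0,0,0,20,0,0,-0.004,0,0,0]}}

```text
clock: 10.3
position: [0.5679, 0.0278, 0.1123]
ee_rot: [0.202, 0.979, 0.0, 0.0]
ft_force: [-0.9, 3.7, 1.8]
grip_width: 0.33
grasp_force: 79.6
```

```bash
python3 - <<'E'
from h import *
a=camera("scene")[170:260,215:315,::-1];b=camera("wrist")[90:340,130:400,::-1]
o=get_obs();print(o["ft_force"],o["torque"],o["position"])
a=cv2.resize(a,(400,360),interpolation=cv2.INTER_CUBIC);b=cv2.resize(b,(389,360),interpolation=cv2.INTER_CUBIC)
cv2.imwrite("pics/s4.png",np.hstack([a,b]))
E
```

```text
[-1.4226265   4.84567231  1.03036829] [ 0.89275319  0.18814564 -0.03035   ] [0.56779334 0.0277659  0.11222845]
```

View pics/s4.png

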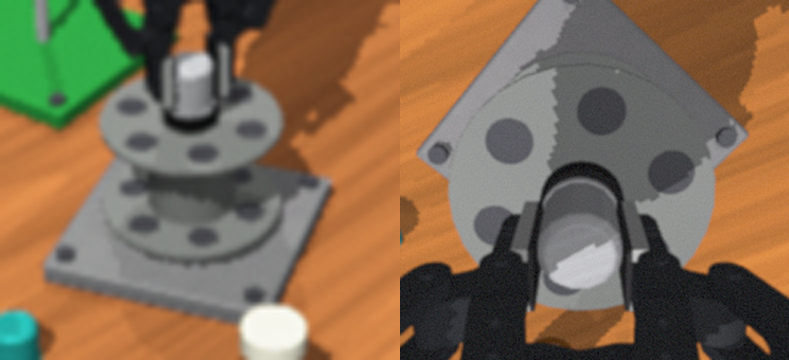

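The cap is going down the axle straight. A side force of about +4.8 N in y says the axle lies slightly to +y, so I shift about 1 mm while pressing on.

>>> {"fn": "step_arm", "kwargs": {"commands": [20,0,0.0006,-0.0003,0,0,0,20,0,0.0012,-0.0006,0,0,0,20,0,0.0017,-0.0009,0,0,0,20,0,0.0017,-0.0012,0,0,0,20,0,0.0017,-0.0015,0,0,0,20,0,0.0017,-0.0018,0,0,0,20,0,0.0017,-0.0021,0,0,0,20,0,0.0017,-0.0024,0,0,0,20,0,0.0017,-0.0027,0,0,0,20,0,0.0017,-0.003,0,0,0]}}

```text
clock: 11.65
position: [0.568, 0.0287, 0.1107]
ee_rot: [0.203, 0.979, 0.0, 0.0]
ft_force: [-0.7, -0.0, 3.8]
grip_width: 0.333
grasp_force: 79.8
```

>>> {"fn": "step_arm", "kwargs": {"commands": [20,0,0,-0.0003,0,0,0,20,0,0,-0.0006,0,0,0,20,0,0,-0.001,0,0,0,20,0,0,-0.0013,0,0,0,20,0,0,-0.0016,0,0,0,20,0,0,-0.002,0,0,0,20,0,0,-0.0023,0,0,0,20,0,0,-0.0026,0,0,0,20,0,0,-0.003,0,0,0,20,0,0,-0.0033,0,0,0]}}

```text
clock: 12.9
position: [0.568, 0.0288, 0.1088]
ee_rot: [0.202, 0.979, 0.0, 0.0]
ft_force: [-0.8, -0.8, 6.2]
grip_width: 0.329
grasp_force: 80.0
```

>>> {"fn": "step_arm", "kwargs": {"commands": [20,0,0,-0.0003,0,0,0,20,0,0,-0.0006,0,0,0,20,0,0,-0.001,0,0,0,20,0,0,-0.0012,0,0,0,20,0,0,-0.0014,0,0,0,20,0,0,-0.0016,0,0,0,20,0,0,-0.0018,0,0,0,20,0,0,-0.002,0,0,0,20,0,0,-0.0022,0,0,0,20,0,0,-0.0024,0,0,0]}}

```text
clock: 14.15
position: [0.568, 0.0288, 0.1073]
ee_rot: [0.202, 0.979, 0.0, 0.0]
ft_force: [-0.3, -0.9, 5.9]
grip_width: 0.331
grasp_force: 80.0
```

>>> {"fn": "step_arm", "kwargs": {"commands": [20,0,0,-0.0002,0,0,0,20,0,0,-0.0004,0,0,0,20,0,0,-0.0006,0,0,0,20,0,0,-0.0008,0,0,0,20,0,0,-0.001,0,0,0,20,0,0,-0.0012,0,0,0,20,0,0,-0.0014,0,0,0,20,0,0,-0.0016,0,0,0,20,0,0,-0.0018,0,0,0,20,0,0,-0.002,0,0,0]}}

```text
clock: 15.4
position: [0.568, 0.0288, 0.1062]
ee_rot: [0.202, 0.979, 0.0, 0.0]
ft_force: [-0.3, -0.6, 6.9]
grip_width: 0.327
grasp_force: 80.0
```

>>> {"fn": "step_arm", "kwargs": {"commands": [20,0,0,-0.0002,0,0,0,20,0,0,-0.0004,0,0,0,20,0,0,-0.0006,0,0,0,20,0,0,-0.0008,0,0,0,20,0,0,-0.001,0,0,0,20,0,0,-0.0012,0,0,0,20,0,0,-0.0014,0,0,0,20,0,0,-0.0016,0,0,0,20,0,0,-0.0018,0,0,0,20,0,0,-0.002,0,0,0]}}

```text
clock: 16.65
position: [0.5681, 0.0288, 0.1059]
ee_rot: [0.203, 0.979, 0.0, 0.0]
ft_force: [-4.3, -0.3, 17.0]
grip_width: 0.333
grasp_force: 81.1
```

The last 1.2 mm commanded gave only 0.3 mm of motion and +10 N, about 18 N in all. First hub contact was near z 0.111, so the reel has gone down 5 mm and is seated. I stop pressing and release.

>>> {"fn": "step_arm", "kwargs": {"commands": [45,0,0,0,0,0,0,50,0,0,0,0,0,0,55,0,0,0,0,0,0,55,0,0,0,0,0,0,55,0,0,0.01,0,0,0,55,0,0,0.03,0,0,0,55,0,0,0.06,0,0,0,55,0,0,0.1,0,0,0,55,-0.05,0.02,0.13,0,0,0,55,-0.08,0.035,0.13,0,0,0]}}

```text
clock: 17.9
position: [0.5201, 0.05, 0.1854]
ee_rot: [0.203, 0.979, 0.001, 0.001]
ft_force: [0.4, -0.0, -0.2]
grip_width: 0.645
grasp_force: 0.0
```

```bash
python3 - <<'E'
from h import *
a=camera("scene")[170:320,135:335,::-1];C,K,o=wcam();b=camera("wrist")[:,:,::-1]
print(o["ft_force"],o["position"],o["grip_width"]);np.savez("w5.npz",C=C,K=K)
a=cv2.resize(a,(400,300),interpolation=cv2.INTER_CUBIC);b=cv2.resize(b,(400,300))
cv2.imwrite("pics/s5.png",np.hstack([a,b]))
E
```

```text
[1.89341414 0.53311269 0.61593669] [0.51819599 0.05130234 0.18455421] 0.6408406692629257
```

View pics/s5.png

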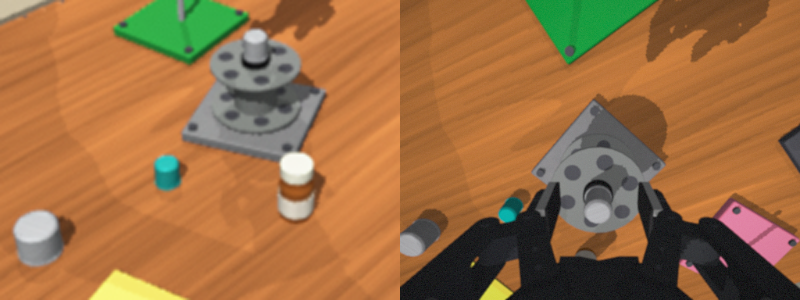

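The cap sits level on the hub, and the big cap, turquoise cap and bottle look unmoved. One numeric check that the reel stayed down.

```bash
python3 - <<'E'
from h import *
g=cv2.cvtColor(cv2.imread("pics/scene1.png"),cv2.COLOR_BGR2GRAY).astype(np.float32)
h=cv2.cvtColor(camera("scene"),cv2.COLOR_RGB2GRAY).astype(np.float32)
def sh(r):
    y0,y1,x0,x1=r;T=g[y0:y1,x0:x1];m=np.eye(2,3,dtype=np.float32)
    c,m=cv2.findTransformECC(T,h[y0-8:y1+8,x0-8:x1+8],np.float32([[1,0,8],[0,1,8]]),cv2.MOTION_TRANSLATION);return m[:,2]-8,c
for n,r in(("flange front",(203,214,242,284)),("plate front",(234,250,225,290)),("bottle",(244,282,270,296)),("big",(272,305,138,170)),("key",(176,208,342,384))):print(n,sh(r))
M=lambda p:(lambda q:(q/q[2])[:2])(camera_params("scene")["mtx"]@(camera_params("scene")["extrinsics"]@[*p,1])[:3])
print("expected 5mm",M((.567,.029,.09))-M((.567,.029,.095)))
E
```

```text
flange front (array([0.01318169, 1.7551918 ], dtype=float32), 0.9063453577563372)
plate front (array([-0.07384825,  0.2530985 ], dtype=float32), 0.968300713710679)
bottle (array([-0.02786207,  0.07051468], dtype=float32), 0.9957996435697781)
big (array([0.01363182, 0.22866249], dtype=float32), 0.9911262834789369)
key (array([0.10184288, 0.02216148], dtype=float32), 0.9941757791437992)
expected 5mm [0.01494512 1.63867018]
```

The flange moved 1.76 px, against 1.64 px expected for 5 mm, so the reel is fully down. The other objects have not moved.

```bash
python3 -c "
from workcell import *
print(hand_in())"
```

```text
the job is handed in; nothing more can be done
None
```

I pressed the small steel cap down the axle until the reel was fully against its seat, stopping at about 18 N; it stayed down when released, the larger cap, bottle and Morse key had not moved, and the job is handed in at about 18 s.

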